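Pivot an aluminium profile past the earthing post into its desk bay

TASK

Push the loose length of aluminium profile across the desk into the yellow bay: the bay's mouth is partly blocked by the brass earthing post, so turn the length by pushing one end and then the other until it lies between the post and the back rail, all of it between the two end cheeks and flush against the back rail. Only push it, never lift or tip it, and leave the spool, the jar and the screwdriver where they are.

Things in the scene. Friction and masses are not known exactly. Their poses are not given: they have to be found in the camera images.
- profile: Loose straight length of aluminium slot profile, square section 30 x 30 mm, 240 mm long, 0.18 to 0.35 kg, lying on the desk. Origin: centre of its underside (at desk height). Its y axis runs along its length (both ends are alike), z is up. It slides and turns freely on the desk under about 1 to 4 N.
- bay: Yellow three-sided bay fixed to the desk, walls 25 mm high, no floor step. Origin: at desk height, middle of the back rail's inner face. x points through the back rail (the open mouth is on the -x side), y along the rail. Inner faces of the end cheeks at y = -140 and +140 mm; cheeks 18 mm thick, from x = 0 to -60 mm. A profile lying home has its origin at x = -15 mm, length along y.
- post: Fixed upright earthing post, brass with green cap, 24 mm diameter, 60 mm high. Origin: on its axis at desk height. In front of the bay's mouth, axis at bay x = -75 mm and bay y = +97 or -97 mm: 63 mm between it and the back rail, 225 mm in y to the farther cheek. The other spot has only an empty socket flush with the desk, no obstacle.
- spool: Loose orange spool standing on the desk, 56 mm diameter, 40 mm high, beside the bay. Origin: centre of its underside. To be left alone.
- jar: Loose small jar with a blue lid, 48 mm diameter, 65 mm high, beside the bay on the other side. Origin: centre of its underside. To be left alone.
- screwdriver: Loose screwdriver lying on the desk beyond the back rail, about 200 mm long, along its x axis. Origin: on its underside. To be left alone.
There are look-alikes about, which are no part of the job. Of the things that look like the profile, the smallest one is meant.

How it is judged (in metres and radians):
At the end, for the whole second after the job is handed in: The profile lies still and flat on the desk inside the bay, between the end cheeks, its middle within 6 mm of touching the back rail and its length parallel to the rail within 0.05 rad (x of profile in the frame of bay between -0.021 and -0.011 m and y of profile in the frame of bay between -0.023 and 0.023 m and angle between the y axis of profile and the y axis of bay, either way round below 0.05 rad and height (world z) of profile below 0.004 m and angle between profile's own z axis and vertical below 0.06 rad and linear speed of profile below 0.01 m/s).
It fails at once if the profile is lifted off the desk by more than 6 mm (height (world z) of profile above 0.006 m).
It fails at once if the profile is tipped (angle between profile's own z axis and vertical above 0.25 rad).
It fails at once if the spool is disturbed (moved more than 20 mm) (distance of spool from where it was at the start of the episode above 0.02 m).
It fails at once if the jar is disturbed (moved more than 20 mm) (distance of jar from where it was at the start of the episode above 0.02 m).
It fails at once if the screwdriver is disturbed (moved more than 20 mm) (distance of screwdriver from where it was at the start of the episode above 0.02 m).
It also fails if it takes over 72 s, if anything falls off the work surface, if the arm or the gripper's body presses on something with over 40 N, if the wrist force passes 120 N, or if a joint passes its speed limit or range.

ROBOT

A 6-joint arm with a two-finger parallel gripper is mounted at the origin on the work surface. World frame = base frame: x ahead of the robot, y to its left, z up, the work surface at z = 0. Lengths are in m, angles in degrees, forces in N, time in s.
With the tool pointing down it reaches from about 0.325 to 0.875 m from the base axis. Payload 4.4 kg.
Tool frame: the origin (TCP) lies midway between the tips of the shut fingers; the grasp point (between the pads) lies 19 mm behind it; z points along the fingers, y is the line along which they close (so a half turn about z gives the same grasp; the last joint's range is limited). The gripper opens to 85 mm and grips with 20 to 120 N. Pads are 22 mm wide; open, the fingers measure 114 mm over their backs; the gripper's body (76 mm by 85 mm) begins 54 mm behind the grasp point. The pads swing forward as they close: fully open they stand 13 mm farther back than shut.
Start: joints at [62.653, 11.837, 88.321, -0, 79.842, -8.623], TCP at [0.185, 0.545, 0.201] pointing down, gripper open.
Joint ranges: [-156.59, 156.59], [-49.26, 127.26], [12.9, 141.05], [-63.56, 243.56], [4.71, 150.69], [-161.64, 161.64]. Speed limits (degrees/s): [159.86, 159.86, 180, 180, 180, 180].

INTERFACE

Orientations are given as [roll, pitch, yaw] about the fixed x, y, z axes, in that order (R = Rz(yaw) Ry(pitch) Rx(roll)).
In Python, from workcell import ctrl gives the robot as it stands.
- The arm moves only by the shell command python3 -m creep 'ROWS'. ROWS is text: rows parted by semicolons, each of 5 numbers parted by spaces: the shift along the tool's x, y, z in m, then the turn about the tool's z in degrees, then the closure, from 0 (fully open) to 1 (shut). In form: x y z roll claw; .... A call has 1 to 10 rows; each row is the pose to reach, as a shift and turn from the pose commanded when the call began, along the tool's axes at that moment; what a row does not reach only later rows make up. A row lasts 1/10 s, in which the tool goes at most 50 mm and 8.59 degrees, less where a joint would pass 70% of its speed; a pose out of reach is approached as far as the arm can. A call with a gripper value outside its range is refused whole. The fingers move at their own pace and stop on an object; the grip force is fixed at half the most. Time passes only in rows, so rows that repeat a pose let the fingers close. It gives the time, the measured TCP pose, the force, the opening and the grip force at its end, in the units of the state.
- ctrl.get_state(): the state, without advancing time (a new reading comes with each control period).
- ctrl.snapshot(name): name is "side" or "top"; returns the picture (480x640x3 uint8, red, green, blue); there is no depth.
- ctrl.camera_params(name): a dict with "vfov" (degrees; the focal length in pixels is half the picture's height over the tangent of half this angle, whatever the lens; pixels are square), "cx", "cy" (the principal point, pixels), "R" (3x3) and "t" (3): a world point X has camera coordinates R X + t. Camera axes: x right, y down, z forward; pixel columns grow to the right and rows downward; lengths in m; the calibration is good to about 2 mm. A picture is of the moment at which its call begins. camera_params takes no time and is no camera call.
- ctrl.sign_off(): hands the job in; it is judged then, once.
The state is a dict: "time_s": time; "q": joint angles; "dq": joint speeds; "joint_efforts": joint torques, N m; "ee_pos": TCP position; "eef_rot": TCP orientation; "contact_force": force on the tool from outside, world axes, zero at the start; "moment": the same for the moment, N m; "width": opening from 0.0 (shut) to 1.0 (fully open); "gripper_force": force on a finger pad.
Only numpy, scipy, OpenCV 4.12 (cv2) and the standard library are available. Lean on these libraries where they do the work, as an engineer would, in place of code of your own. Each camera call takes 0.05 s, during which the arm holds its last target. There are 200 camera calls.

## Working session

There is one attempt and no reset: what is moved stays moved. The work goes in short steps, Python scripts to look and compute and a shell command to move; the robot and the scene stay as the last step left them, time stands still between calls to the robot, and variables do not carry over. Pictures are saved under pics/ and viewed, at most 13 in all, crops included, and the job is handed in when it is done.

```bash
mkdir -p pics; ls; python3 - <<'E'
from workcell import ctrl
import cv2
for n in("top","side"):
    cv2.imwrite(f"pics/{n}0.png",ctrl.snapshot(n)[:,:,::-1]); p=ctrl.camera_params(n); print(n,p)
s=ctrl.get_state();print(s)
E
```

```text
pics
top {'vfov': 56.908820266176676, 'cx': 325.5328406663812, 'cy': 233.54963765513278, 'R': array([[ 0.00709369, -0.99990386, -0.01191467],
       [-0.99527915, -0.00590655, -0.09687377],
       [ 0.09679408,  0.01254562, -0.99522536]]), 't': array([0.01640284, 0.53655453, 0.77575024])}
side {'vfov': 49.639568396626714, 'cx': 319.12869750268436, 'cy': 243.34833099128105, 'R': array([[ 0.95825566, -0.28558797,  0.01362341],
       [-0.15588447, -0.56180759, -0.81244832],
       [ 0.2396792 ,  0.77640952, -0.58287403]]), 't': array([-0.52120666,  0.13160449,  0.78965202])}
{'time_s': 0.1, 'q': array([ 6.26526044e+01,  1.18812236e+01,  8.83978147e+01, -7.90342324e-04,
        7.98419192e+01, -8.62122833e+00]), 'dq': array([ 0.1209505 , -0.12998752, -0.36173977, -0.02335936, -0.03781883,
        0.00279551]), 'joint_efforts': array([ 3.26568688e-04, -3.84090936e+01, -2.92550522e+01, -2.45692354e-04,
        4.80901566e-03, -1.58721582e-05]), 'ee_pos': array([0.18424754, 0.54388187, 0.2002136 ]), 'eef_rot': array([-1.79880293e+02, -1.73628598e-02,  1.61273955e+02]), 'contact_force': array([0.51969964, 0.07789594, 0.52173145]), 'moment': array([-0.02362148, -0.0362066 , -0.03175502]), 'gripper_force': 0.0, 'width': 1.0004654213010284}
```

View pics/top0.png

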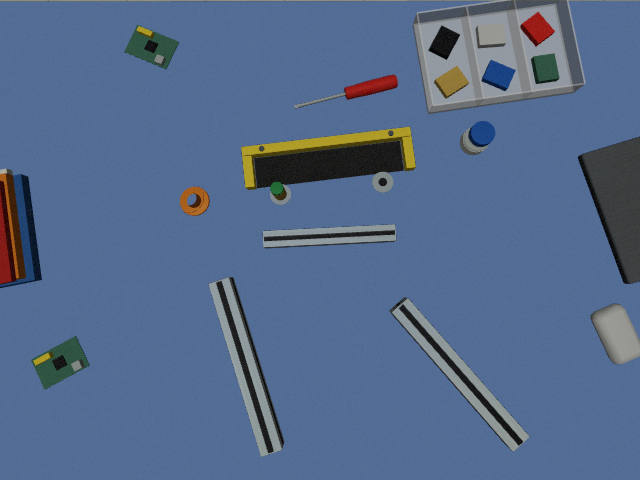

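View pics/side0.png

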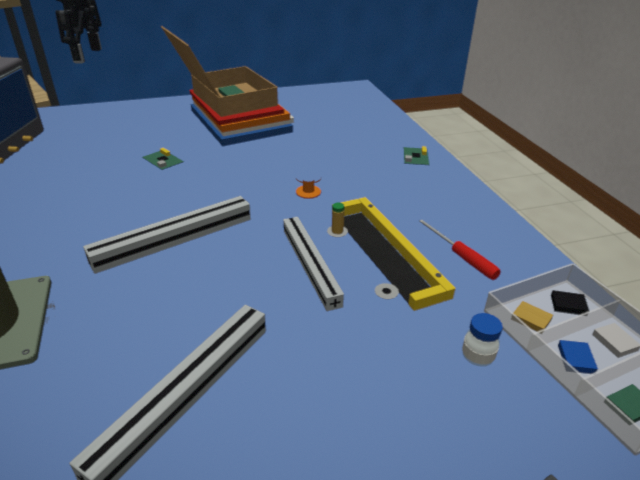

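The top view shows the small profile at (263–396, 237). The bay is above it at (243–414, 128–190) and the post is at its left, (278, 190). The spool is at (194, 200), the jar at (480, 137) and the screwdriver at (295–397, 80–107). The side view agrees.

```bash
cat > h.py <<'E'
from workcell import ctrl
import cv2, numpy as np
def cam(n):
    p=ctrl.camera_params(n); f=240/np.tan(np.radians(p['vfov']/2))
    return p,f
def ray(n,uv,z):
    p,f=cam(n); d=np.array([(uv[0]-p['cx'])/f,(uv[1]-p['cy'])/f,1.])
    R=np.array(p['R']);o=-R.T@p['t'];d=R.T@d
    return (o+d*(z-o[2])/d[2])[:2]
def proj(n,X):
    p,f=cam(n);c=np.array(p['R'])@X+p['t'];return np.array([p['cx']+f*c[0]/c[2],p['cy']+f*c[1]/c[2]])
def yellow(img):
    h=cv2.cvtColor(img,cv2.COLOR_RGB2HSV);return cv2.inRange(h,(24,150,90),(34,255,255))
def prof(img,ymin=-9):
    "light grey faces + slot of the small profile: top view"
    h=cv2.cvtColor(img,cv2.COLOR_RGB2HSV);m=cv2.inRange(h,(0,0,110),(179,60,255))
    m=cv2.morphologyEx(m,cv2.MORPH_CLOSE,np.ones((9,9)));return m
E
python3 - <<'E'
from h import *
img=cv2.imread('pics/top0.png')[:,:,::-1].copy()
for nm,m in(('y',yellow(img)),('p',prof(img))):
    for c in cv2.findContours(m,0,2)[0]:
        if cv2.contourArea(c)>600:
            r=cv2.minAreaRect(c);b=cv2.boxPoints(r);z=.025 if nm=='y' else .03
            print(nm,np.round(r[0]),np.round(r[1]),np.round(b).astype(int).tolist(),[ray('top',q,z).round(4).tolist() for q in b])
for n,uv,z in(('spool',(194,201),.04),('jar',(482,133),.065),('postcap',(277,188),.06),('socket',(383,182),0)):print(n,ray('top',uv,z))
cv2.imwrite('pics/crop.png',cv2.resize(img[110:270,170:500],None,fx=2.4,fy=2.4,interpolation=2)[:,:,::-1])
E
```

```text
y [328. 157.] [ 41. 171.] [[240, 147], [410, 126], [415, 167], [245, 187]] [[0.6973, 0.179], [0.7369, -0.1354], [0.6602, -0.1434], [0.6208, 0.1681]]
p [621. 334.] [59. 36.] [[591, 316], [623, 300], [650, 352], [618, 369]] [[0.3926, -0.4486], [0.4218, -0.506], [0.332, -0.5474], [0.3034, -0.4905]]
p [460. 375.] [185.  22.] [[391, 312], [408, 298], [530, 437], [513, 452]] [[0.3971, -0.0969], [0.423, -0.1267], [0.1876, -0.3329], [0.1632, -0.3036]]
p [245. 367.] [182.  22.] [[207, 283], [229, 277], [282, 450], [261, 457]] [[0.4459, 0.2307], [0.4578, 0.1929], [0.1609, 0.0925], [0.1497, 0.129]]
p [329. 235.] [ 16. 133.] [[262, 231], [395, 224], [396, 240], [263, 247]] [[0.5408, 0.1343], [0.5545, -0.1049], [0.5252, -0.1062], [0.5115, 0.1322]]
p [320.  56.] [111. 639.] [[0, 0], [639, 0], [639, 111], [0, 111]] [[0.9822, 0.6472], [0.9813, -0.5672], [0.7655, -0.5541], [0.7625, 0.6299]]
spool [0.59250234 0.25672171]
jar [ 0.71146988 -0.25377752]
postcap [0.6128977  0.10516094]
socket [ 0.63743275 -0.08761061]
```

View pics/crop.png

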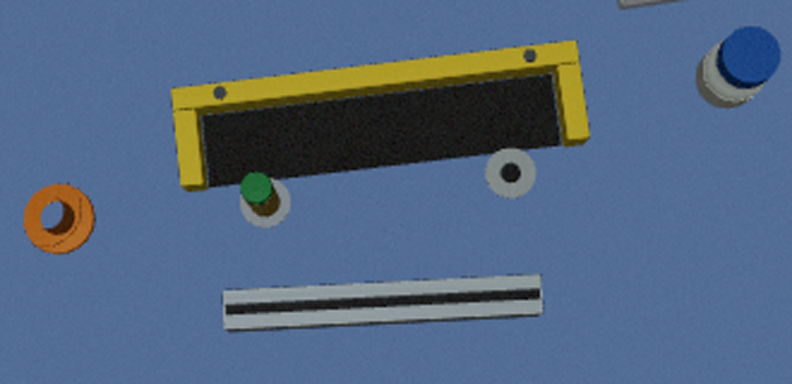

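The crop shows the sockets at crop (265, 203) (the post's) and (511, 173) (empty). The cheeks' front outer corners are at (182, 190) and (589, 139), and the rail's outer corners at (172, 90) and (577, 41).

```bash
python3 - <<'E'
from h import *
def c(u,v,z): return ray('top',(170+(u+.5)/2.4-.5,110+(v+.5)/2.4-.5),z)
P=c(265,203,0);S=c(511,173,0);FL=c(182,190,.025);FR=c(589,139,.025);BL=c(172,90,.025);BR=c(577,41,.025)
for a,b in((P,S),(FL,FR),(BL,BR)):
    d=a-b;print(a.round(4),b.round(4),np.linalg.norm(d).round(4),np.degrees(np.arctan2(-d[0],d[1])).round(2))
# least squares rigid fit
B=np.array([[-.075,.097],[-.075,-.097],[-.06,.158],[-.06,-.158],[.018,.158],[.018,-.158]]);W=np.array([P,S,FL,FR,BL,BR])
bm,wm=B.mean(0),W.mean(0);H=(B-bm).T@(W-wm);a=np.arctan2(H[0,1]-H[1,0],H[0,0]+H[1,1])
R=np.array([[np.cos(a),-np.sin(a)],[np.sin(a),np.cos(a)]]);o=wm-R@bm
print('bay',o,np.degrees(a),'res mm',((B@R.T+o-W)*1e3).round(1).tolist())
def tb(w):return (R.T@(np.array(w)-o)).round(4)
print('profile',[tb(x) for x in((.5408,.1343),(.5545,-.1049),(.5252,-.1062),(.5115,.1322))],'spool',tb((.5925,.2567)),'jar',tb((.7115,-.2538)))
open('h.py','a').write(f"\nO=np.array({o.tolist()});A={a}\nRB=np.array([[np.cos(A),-np.sin(A)],[np.sin(A),np.cos(A)]])\ndef tb(w): return RB.T@(np.array(w)[:2]-O)\n")
E
```

```text
[0.613  0.1065] [ 0.6378 -0.0869] 0.195 7.33
[0.6181 0.1673] [ 0.6591 -0.1437] 0.3137 7.52
[0.6963 0.177 ] [ 0.7362 -0.1354] 0.3149 7.27
bay [0.6987578  0.01911952] 7.336770214577186 res mm [[-1.0, -0.8], [-1.1, 0.2], [1.0, 0.9], [0.3, -1.6], [0.1, 1.1], [0.6, 0.1]]
profile [array([-0.142 ,  0.1344]), array([-0.1589, -0.1046]), array([-0.1881, -0.1021]), array([-0.1713,  0.1361])] spool [-0.075   0.2492] jar [-0.0222 -0.2723]
```

```bash
python3 -m creep '0 0 0 -8.5 1; 0 0 0 -17 1; 0 0 0 -25 1; 0 0 0 -26.1 1; 0 0 0 -26.1 1; 0 0 0 -26.1 1'; cat > st.py <<'E'
from h import *
s=ctrl.get_state();print('t',round(s['time_s'],2),'bay',tb(s['ee_pos']).round(4),'z',s['ee_pos'][2].round(4),'rpy',s['eef_rot'].round(2),'F',s['contact_force'].round(2),'w',round(s['width'],3))
E
python3 st.py
```

```text
time_s: 0.7
ee_pos: [0.1845, 0.5444, 0.201]
eef_rot: [-180.0, -0.0, -172.7]
contact_force: [-0.7, 0.1, -0.3]
width: 0.001
gripper_force: 0.0
t 0.7 bay [-0.4429  0.5867] z 0.201 rpy [-1.7998e+02 -2.0000e-02 -1.7273e+02] F [-0.69  0.09 -0.34] w 0.001
```

```bash
python3 -m creep '-.029 -.040 0 0 1; -.058 -.080 0 0 1; -.088 -.120 0 0 1; -.117 -.160 0 0 1; -.146 -.200 0 0 1; -.176 -.240 0 0 1; -.205 -.281 0 0 1; -.235 -.321 0 0 1; -.264 -.361 0 0 1; -.293 -.402 0 0 1' && python3 -m creep '0 0 .04 0 1; 0 0 .08 0 1; 0 0 .12 0 1; 0 0 .15 0 1; 0 0 .17 0 1; 0 0 .188 0 1; 0 0 .188 0 1' && python3 st.py
```

```text
time_s: 1.7
ee_pos: [0.5279, 0.182, 0.2015]
eef_rot: [180.0, 0.0, -172.7]
contact_force: [0.6, 0.8, -0.1]
width: -0.004
gripper_force: 0.0
time_s: 2.4
ee_pos: [0.5237, 0.183, 0.0103]
eef_rot: [-180.0, -0.4, -172.7]
contact_force: [-0.9, -0.6, 0.3]
width: 0.002
gripper_force: 0.0
t 2.4 bay [-0.1527  0.1849] z 0.0103 rpy [-179.98   -0.38 -172.7 ] F [-0.94 -0.62  0.3 ] w 0.002
```

```bash
python3 -m creep '0 -.015 0 0 1; 0 -.025 0 0 1; 0 -.033 0 0 1; 0 -.041 0 0 1; 0 -.049 0 0 1; 0 -.057 0 0 1; 0 -.065 0 0 1; 0 -.073 0 0 1; 0 -.081 0 0 1; 0 -.089 0 0 1' && python3 -m creep '0 -.007 0 0 1; 0 -.014 0 0 1; 0 -.020 0 0 1; 0 -.025 0 0 1; 0 -.025 0 0 1; 0 -.010 0 0 1; 0 0 0 0 1'&& python3 st.py; python3 - <<'E'
from h import *
cv2.imwrite('pics/t1.png',ctrl.snapshot('top')[:,:,::-1])
E
```

```text
time_s: 3.4
ee_pos: [0.5381, 0.0948, 0.0132]
eef_rot: [180.0, -0.0, -172.6]
contact_force: [-0.4, 0.4, 0.2]
width: -0.005
gripper_force: 0.0
time_s: 4.1
ee_pos: [0.5377, 0.0968, 0.0133]
eef_rot: [180.0, -0.0, -172.6]
contact_force: [0.1, 0.1, -0.7]
width: 0.0
gripper_force: 0.0
t 4.1 bay [-0.1498  0.0976] z 0.0133 rpy [ 1.7996e+02 -1.0000e-02 -1.7262e+02] F [ 0.14  0.14 -0.69] w 0.0
```

View pics/t1.png

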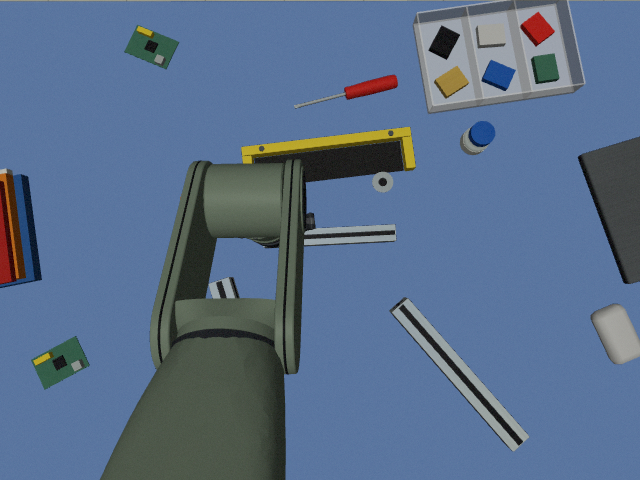

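The profile's right end is still at (396, 233), so it seems it hasn't moved. I'll check the side view.

```bash
python3 - <<'E'
from h import *
im=ctrl.snapshot('side');cv2.imwrite('pics/s1.png',cv2.resize(im[160:340,220:460],None,fx=3,fy=3)[:,:,::-1])
s=ctrl.get_state();print(proj('side',s['ee_pos']))
E
```

```text
[301.28047501 234.07135332]
```

View pics/s1.png

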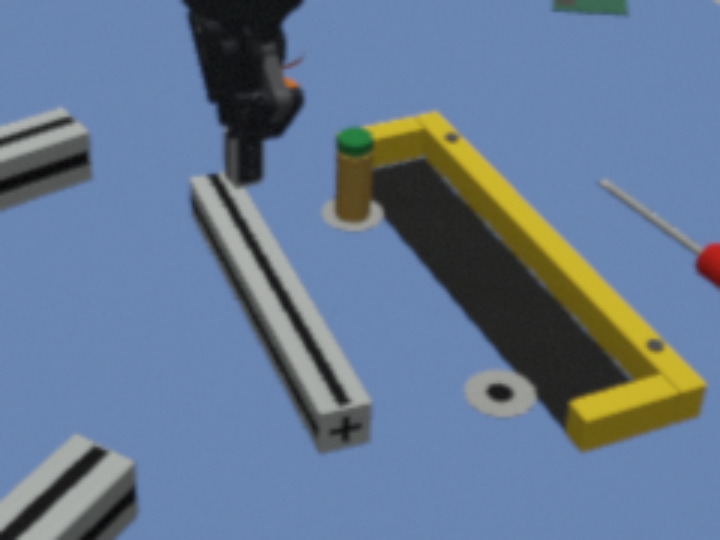

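The fingers slipped past onto the +x side of the profile: its corners are at crop (193, 180), (318, 415) and (370, 405). It has turned only slightly.

```bash
python3 - <<'E'
from h import *
P=[tb(ray('side',(220+u/3,160+v/3),.03)) for u,v in((193,180),(318,415),(370,405))]
print(np.round(P,4)); d=P[0]-P[1];print(np.linalg.norm(d),np.degrees(np.arctan2(d[0],d[1])), (P[0]+P[2])/2)
E
```

```text
[[-0.1711  0.1322]
 [-0.1909 -0.1032]
 [-0.1623 -0.1068]]
0.23629176881609618 4.792500164632466 [-0.16672642  0.01270895]
```

```bash
python3 -m creep '0 .02 0 0 1; 0 .04 0 0 1; 0 .06 0 0 1; 0 .09 0 0 1; 0 .09 0 0 1; 0 .09 0 0 1'; python3 st.py; python3 - <<'E'
from h import *
im=ctrl.snapshot('side');cv2.imwrite('pics/s2.png',cv2.resize(im[130:250,220:380],None,fx=4,fy=4)[:,:,::-1])
s=ctrl.get_state();p=s['ee_pos']
for z in(0,.0133,.03,.04,.05):print(z,(proj('side',[p[0],p[1],z])-[220,130])*4)
E
```

```text
time_s: 4.8
ee_pos: [0.5262, 0.1854, 0.0132]
eef_rot: [-180.0, -0.0, -172.5]
contact_force: [-0.2, 0.0, 0.4]
width: 0.001
gripper_force: 0.0
t 4.8 bay [-0.1499  0.187 ] z 0.0132 rpy [-179.97   -0.   -172.48] F [-0.22  0.01  0.42] w 0.001
0 [260.04219075 347.12360166]
0.0133 [259.3937157  325.00863699]
0.03 [258.56579748 296.77411627]
0.04 [258.0625902  279.61322289]
0.05 [257.55368814 262.25812023]
```

View pics/s2.png

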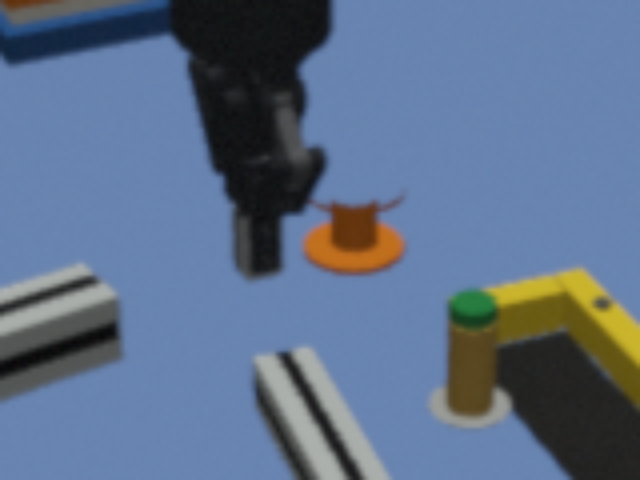

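The tip's lower edge is at crop (258, 275), which fits z ≈ 0.043 rather than the reported 0.013. That would explain why it passed over the profile. I'll lower it step by step, watching the force.

```bash
python3 - <<'E'
from h import *
for z in(.2,.213,.243):print(proj('side',[.185,.545,z]))
E
python3 -m creep '0 0 .003 0 1; 0 0 .006 0 1; 0 0 .008 0 1; 0 0 .009 0 1; 0 0 .009 0 1;0 0 .009 0 1'; python3 st.py;  python3 - <<'E'
from h import *
im=ctrl.snapshot('side');g=cv2.cvtColor(im,cv2.COLOR_RGB2GRAY)
s=ctrl.get_state();p=s['ee_pos']
print(g[185:222,284].tolist(),[proj('side',[p[0],p[1],z]).round(1).tolist() for z in(0,.03,.04)])
E
```

```text
[93.06988822 76.86565584]
[91.63913194 70.91462396]
[88.26320132 56.87290982]
time_s: 5.45
ee_pos: [0.5265, 0.1845, 0.0043]
eef_rot: [-180.0, -0.0, -172.6]
contact_force: [-1.0, 0.0, -0.1]
width: -0.002
gripper_force: 0.0
t 5.45 bay [-0.1497  0.186 ] z 0.0043 rpy [-180.     -0.   -172.64] F [-0.95  0.05 -0.09] w -0.002
[16, 22, 21, 14, 19, 17, 19, 20, 20, 22, 21, 19, 24, 22, 23, 21, 20, 47, 85, 113, 128, 129, 129, 129, 129, 128, 129, 129, 128, 128, 127, 128, 130, 141, 168, 164, 140] [[285.2, 216.8], [284.8, 204.2], [284.7, 199.9]]
```

```bash
python3 -m creep '0 0 .003 0 1; 0 0 .006 0 1; 0 0 .009 0 1; 0 0 .012 0 1; 0 0 .015 0 1;0 0 .017 0 1;0 0 .017 0 1'; python3 st.py;  python3 - <<'E'
from h import *
im=ctrl.snapshot('side');g=cv2.cvtColor(im,cv2.COLOR_RGB2GRAY)
s=ctrl.get_state();p=s['ee_pos']
print(g[195:222,284].tolist(),[proj('side',[p[0],p[1],z]).round(1).tolist() for z in(0,.01,.02)])
E
```

```text
time_s: 6.2
ee_pos: [0.5261, 0.1846, -0.0132]
eef_rot: [-180.0, -0.1, -172.6]
contact_force: [0.5, 0.0, 0.3]
width: -0.001
gripper_force: 0.0
t 6.2 bay [-0.1501  0.1862] z -0.0132 rpy [-1.8000e+02 -5.0000e-02 -1.7262e+02] F [0.48 0.05 0.32] w -0.001
[18, 20, 19, 20, 19, 18, 20, 20, 19, 22, 20, 18, 22, 19, 35, 64, 99, 126, 129, 129, 130, 129, 129, 142, 168, 164, 141] [[285.0, 216.8], [284.9, 212.7], [284.8, 208.5]]
```

The reported TCP is about 30 mm too low: true z ≈ 0.016 at a reading of −0.013. I'll go a little lower and repeat the push.

```bash
python3 -m creep '0 -.005 .003 0 1; 0 -.015 .003 0 1; 0 -.025 .003 0 1; 0 -.032 .003 0 1; 0 -.038 .003 0 1; 0 -.044 .003 0 1; 0 -.050 .003 0 1; 0 -.050 .003 0 1'; python3 st.py;  python3 - <<'E'
from h import *
im=ctrl.snapshot('top');m=prof(im);
for c in cv2.findContours(m,0,2)[0]:
    r=cv2.minAreaRect(c)
    if cv2.contourArea(c)>300 and 180<r[0][1]<290: 
        b=cv2.boxPoints(r);print(b.astype(int).tolist(),[tb(ray('top',q,.03)).round(3).tolist() for q in b])
E
```

```text
time_s: 7.05
ee_pos: [0.5331, 0.1342, -0.0156]
eef_rot: [-180.0, 0.0, -172.7]
contact_force: [-0.9, 0.4, 1.5]
width: 0.003
gripper_force: 0.0
t 7.05 bay [-0.1496  0.1353] z -0.0156 rpy [-1.7997e+02  1.0000e-02 -1.7266e+02] F [-0.93  0.44  1.54] w 0.003
[[274, 229], [402, 223], [403, 240], [275, 245]] [[-0.142, 0.112], [-0.161, -0.118], [-0.19, -0.115], [-0.172, 0.114]]
[[174, 190], [245, 185], [247, 220], [176, 224]] [[-0.049, 0.285], [-0.057, 0.156], [-0.12, 0.159], [-0.113, 0.287]]
[[372, 172], [392, 172], [392, 191], [372, 191]] [[-0.06, -0.076], [-0.064, -0.112], [-0.099, -0.108], [-0.094, -0.072]]
```

```bash
python3 -m creep '0 -.006 0 0 1; 0 -.013 0 0 1; 0 -.020 0 0 1; 0 -.027 0 0 1; 0 -.034 0 0 1; 0 -.041 0 0 1; 0 -.048 0 0 1; 0 -.055 0 0 1; 0 -.062 0 0 1; 0 -.063 0 0 1'; python3 st.py;  cat > look.py <<'E'
from h import *
im=ctrl.snapshot('top');m=prof(im)
for c in cv2.findContours(m,0,2)[0]:
    r=cv2.minAreaRect(c)
    if cv2.contourArea(c)>300 and 140<r[0][1]<290 and 200<r[0][0]<520 and max(r[1])>2*min(r[1]): 
        b=cv2.boxPoints(r);print(b.astype(int).tolist(),[tb(ray('top',q,.03)).round(3).tolist() for q in b])
E
python3 look.py
```

```text
time_s: 8.1
ee_pos: [0.5412, 0.0716, -0.0157]
eef_rot: [-180.0, -0.0, -172.7]
contact_force: [-0.2, 1.9, 0.0]
width: -0.001
gripper_force: 0.8
t 8.1 bay [-0.1496  0.0721] z -0.0157 rpy [-179.98   -0.   -172.68] F [-0.19  1.92  0.01] w -0.001
[[325, 226], [437, 226], [437, 241], [325, 241]] [[-0.148, 0.021], [-0.172, -0.179], [-0.199, -0.175], [-0.175, 0.024]]
[[235, 210], [236, 181], [306, 183], [305, 212]] [[-0.1, 0.178], [-0.047, 0.172], [-0.066, 0.045], [-0.118, 0.052]]
```

```bash
python3 -m creep '0 .015 0 0 1; 0 .035 0 0 1; .02 .035 0 0 1; .045 .035 0 0 1; .068 .030 0 0 1; .068 .000 0 0 1; .068 -.030 0 0 1; .068 -.040 0 0 1; .068 -.040 0 0 1'; python3 -m creep '-.010 0 0 0 1; -.020 0 0 0 1; -.028 0 0 0 1; -.035 0 0 0 1; -.042 0 0 0 1; -.049 0 0 0 1; -.056 0 0 0 1; -.063 0 0 0 1; -.070 0 0 0 1; -.070 0 0 0 1'; python3 st.py; python3 look.py
```

```text
time_s: 9.05
ee_pos: [0.4791, 0.0239, -0.0155]
eef_rot: [-180.0, 0.0, -172.7]
contact_force: [0.4, 1.5, 0.1]
width: -0.004
gripper_force: 0.0
time_s: 10.05
ee_pos: [0.5498, 0.0332, -0.0154]
eef_rot: [-180.0, 0.1, -172.6]
contact_force: [-0.6, 0.5, -0.7]
width: 0.002
gripper_force: 0.0
t 10.05 bay [-0.1459  0.033 ] z -0.0154 rpy [-1.7999e+02  1.2000e-01 -1.7263e+02] F [-0.6   0.46 -0.71] w 0.002
[[358, 228], [362, 213], [435, 233], [431, 249]] [[-0.16, -0.038], [-0.133, -0.049], [-0.185, -0.175], [-0.212, -0.163]]
[[271, 200], [274, 175], [344, 181], [342, 206]] [[-0.089, 0.111], [-0.044, 0.102], [-0.071, -0.024], [-0.116, -0.015]]
```

```bash
python3 -m creep '.030 0 0 0 1; .060 0 0 0 1; .060 -.03 0 8 1; .060 -.06 0 16 1; .060 -.074 0 22 1; .060 -.074 0 22 1; .060 -.074 0 22 1'; python3 st.py; python3 look.py
```

```text
time_s: 10.8
ee_pos: [0.498, -0.0478, -0.0156]
eef_rot: [180.0, -0.0, 165.4]
contact_force: [-0.3, 0.8, -0.3]
width: -0.002
gripper_force: 0.0
t 10.8 bay [-0.2076 -0.0407] z -0.0156 rpy [179.98  -0.   165.45] F [-0.31  0.79 -0.3 ] w -0.002
[[342, 239], [353, 210], [425, 239], [414, 268]] [[-0.176, -0.007], [-0.127, -0.034], [-0.194, -0.156], [-0.242, -0.128]]
```

```bash
python3 -m creep '-.012 .003 0 0 1; -.024 .003 0 0 1; -.032 .003 0 0 1; -.039 .003 0 0 1; -.046 .003 0 0 1; -.053 .003 0 0 1; -.060 .003 0 0 1; -.067 .003 0 0 1; -.074 .003 0 0 1; -.074 .003 0 0 1'; python3 st.py; python3 look.py; python3 - <<'E'
from h import *
im=ctrl.snapshot('side');cv2.imwrite('pics/s3.png',cv2.resize(im[160:340,260:500],None,fx=3,fy=3)[:,:,::-1])
E
```

```text
time_s: 11.85
ee_pos: [0.5724, -0.0643, -0.0154]
eef_rot: [-180.0, 0.2, 165.4]
contact_force: [-0.0, -0.8, -0.5]
width: -0.0
gripper_force: 0.0
t 11.85 bay [-0.136  -0.0666] z -0.0154 rpy [-1.8000e+02  1.5000e-01  1.6536e+02] F [-0.02 -0.8  -0.46] w -0.0
[[312, 284], [322, 248], [337, 252], [327, 288]] [[-0.249, 0.056], [-0.188, 0.03], [-0.199, 0.005], [-0.259, 0.031]]
[[362, 177], [369, 148], [439, 165], [431, 194]] [[-0.067, -0.058], [-0.015, -0.078], [-0.063, -0.199], [-0.114, -0.178]]
```

View pics/s3.png

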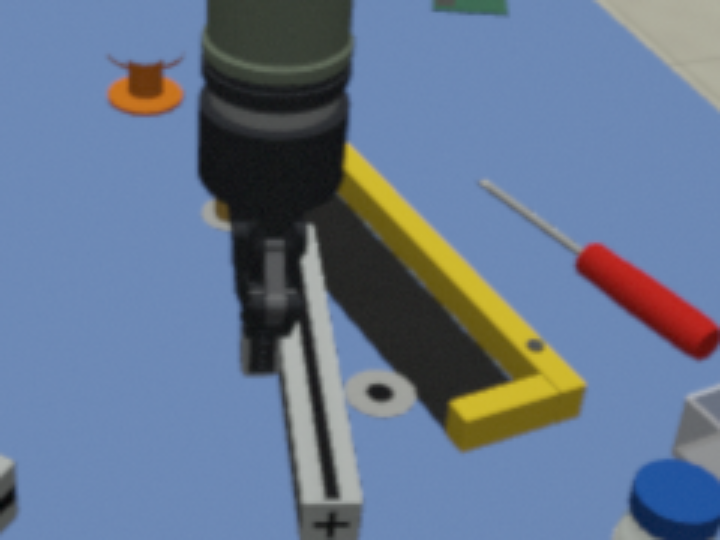

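The profile is tilted. The top corners of its near end are at crop (301, 505) and (360, 501), and its right edge runs up to about (314, 228).

```bash
python3 - <<'E'
from h import *
P=[tb(ray('side',(260+u/3,160+v/3),.03)) for u,v in((301,505),(360,501),(314,228))]
print(np.round(P,4)); d=P[2]-P[1];print(np.linalg.norm(d),np.degrees(np.arctan2(d[0],d[1])));e=P[1]-P[0];print(np.degrees(np.arctan2(-e[1],e[0])))
E
```

```text
[[-0.1718 -0.1828]
 [-0.1439 -0.1918]
 [-0.0542  0.0248]]
0.23447483694688057 22.497410613768096
17.790573171814447
```

```bash
python3 -m creep '-.006 0 0 0 1; -.012 0 0 0 1; -.016 0 0 0 1; -.016 0 0 0 1; .010 0 0 0 1; .035 0 0 0 1; .035 0 0 0 1'; python3 st.py; python3 - <<'E'
from h import *
im=ctrl.snapshot('side');m=prof(im)
cv2.imwrite('pics/s4.png',cv2.resize(im[160:360,260:500],None,fx=3,fy=3)[:,:,::-1])
E
```

```text
time_s: 12.65
ee_pos: [0.5331, -0.0537, -0.0167]
eef_rot: [180.0, -0.2, 165.4]
contact_force: [0.3, -0.2, -0.0]
width: 0.002
gripper_force: 0.0
t 12.65 bay [-0.1736 -0.051 ] z -0.0167 rpy [180.    -0.24 165.4 ] F [ 0.31 -0.17 -0.03] w 0.002
```

View pics/s4.png

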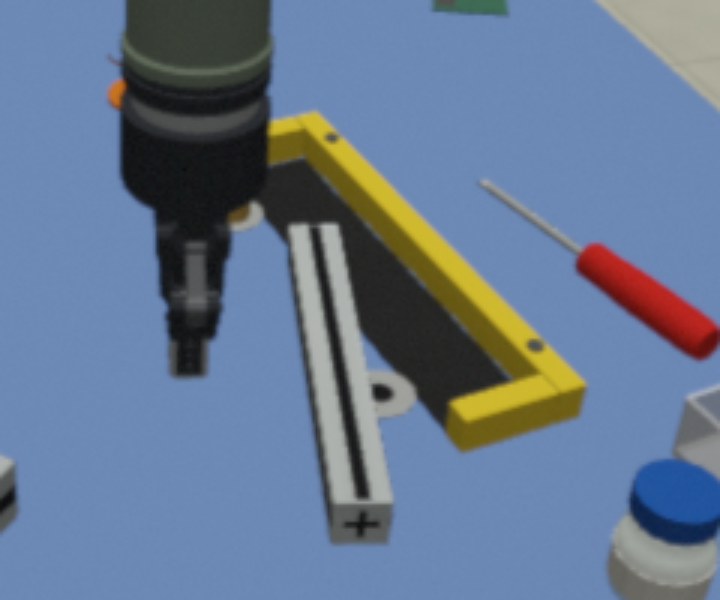

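The whole top face is visible, with corners at crop (290, 226), (340, 224), (331, 505) and (392, 502).

```bash
python3 - <<'E'
from h import *
P=np.array([tb(ray('side',(260+u/3,160+v/3),.03)) for u,v in((290,226),(340,224),(331,505),(392,502))])
print(P.round(4),'c',P.mean(0)); a=(P[0]+P[1])/2;b=(P[2]+P[3])/2;print(a,b,np.linalg.norm(a-b),np.degrees(np.arctan2(*(a-b))))
E
```

```text
[[-0.0668  0.0325]
 [-0.0373  0.0224]
 [-0.1583 -0.1886]
 [-0.1297 -0.1986]] c [-0.09803135 -0.08308198]
[-0.05204252  0.02744155] [-0.14402018 -0.19360551] 0.2394194923455269 22.59218947250147
```

```bash
python3 -m creep '0 -.04 0 0 1; 0 -.08 0 0 1; 0 -.12 0 0 1; 0 -.156 0 0 1; -.03 -.156 0 0 1; -.06 -.156 0 0 1; -.082 -.156 0 0 1; -.082 -.156 0 0 1; -.082 -.156 0 0 1'; python3 st.py; python3 -m creep '0 .010 0 0 1; 0 .018 0 0 1; 0 .026 0 0 1; 0 .034 0 0 1; 0 .042 0 0 1; 0 .050 0 0 1; 0 .058 0 0 1; 0 .066 0 0 1; 0 .074 0 0 1; 0 .074 0 0 1'; python3 st.py; python3 look.py
```

```text
time_s: 13.6
ee_pos: [0.5773, -0.227, -0.0157]
eef_rot: [-180.0, 0.0, 165.4]
contact_force: [-0.2, 0.6, -0.5]
width: -0.002
gripper_force: 0.0
t 13.6 bay [-0.1519 -0.2286] z -0.0157 rpy [-1.7998e+02  4.0000e-02  1.6539e+02] F [-0.25  0.58 -0.5 ] w -0.002
time_s: 14.6
ee_pos: [0.5956, -0.1534, -0.0157]
eef_rot: [180.0, -0.0, 165.4]
contact_force: [-0.1, 0.7, -0.2]
width: 0.005
gripper_force: 0.0
t 14.6 bay [-0.1243 -0.1579] z -0.0157 rpy [179.95  -0.   165.44] F [-0.12  0.74 -0.24] w 0.005
[[504, 291], [519, 253], [534, 259], [519, 297]] [[-0.303, -0.28], [-0.239, -0.317], [-0.253, -0.342], [-0.316, -0.305]]
[[386, 231], [435, 192], [453, 216], [405, 254]] [[-0.171, -0.088], [-0.112, -0.185], [-0.158, -0.212], [-0.216, -0.115]]
[[269, 203], [270, 160], [403, 161], [402, 205]] [[-0.095, 0.115], [-0.016, 0.106], [-0.048, -0.135], [-0.127, -0.124]]
```

```bash
python3 -m creep '0 .007 0 0 1; 0 .014 0 0 1; 0 .021 0 0 1; 0 .028 0 0 1; 0 .034 0 0 1; 0 .038 0 0 1; 0 .038 0 0 1'; python3 st.py;python3 -m creep '0 -.02 0 0 1; 0 -.04 0 0 1;0 -.04 0 0 1'; python3 - <<'E'
from h import *
im=ctrl.snapshot('side')
cv2.imwrite('pics/s5.png',cv2.resize(im[160:360,260:500],None,fx=3,fy=3)[:,:,::-1])
E
```

```text
time_s: 15.35
ee_pos: [0.6051, -0.1171, -0.0157]
eef_rot: [180.0, 0.0, 165.4]
contact_force: [0.3, -0.9, -0.2]
width: -0.002
gripper_force: 0.0
t 15.35 bay [-0.1103 -0.1231] z -0.0157 rpy [1.7995e+02 1.0000e-02 1.6541e+02] F [ 0.26 -0.88 -0.25] w -0.002
time_s: 15.65
ee_pos: [0.5944, -0.1583, -0.0158]
eef_rot: [180.0, 0.0, 165.2]
contact_force: [-0.5, 0.8, 0.3]
width: -0.002
gripper_force: 0.0
```

View pics/s5.png

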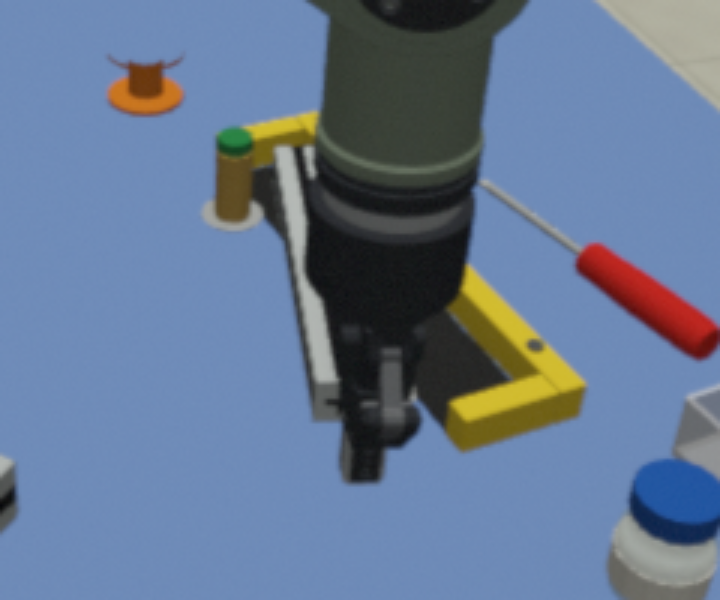

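The near face's edge runs from crop (275, 150) to (315, 387), so the +y end is behind the post as planned. Next I'll go to the front of the −y end.

```bash
python3 -m creep '.030 0 0 0 1; .061 0 0 0 1; .061 .03 0 -8 1; .061 .057 0 -16 1; .061 .057 0 -22 1; .061 .057 0 -22 1;.061 .057 0 -22 1'; python3 st.py; python3 - <<'E'
from h import *
P=[tb(ray('side',(260+u/3,160+v/3),.03)) for u,v in((275,150),(315,387))];d=P[0]-P[1];print(P,np.linalg.norm(d),np.degrees(np.arctan2(*d)))
E
```

```text
time_s: 16.4
ee_pos: [0.5502, -0.0856, -0.0157]
eef_rot: [180.0, -0.0, -172.7]
contact_force: [0.5, 1.1, -0.0]
width: 0.001
gripper_force: 0.0
t 16.4 bay [-0.1608 -0.0849] z -0.0157 rpy [ 179.98   -0.   -172.72] F [ 0.52  1.14 -0.04] w 0.001
[array([-0.03545693,  0.11466374]), array([-0.12389085, -0.10739472])] 0.23901990883602395 21.714729137460356
```

```bash
python3 -m creep '-.015 0 0 0 1; -.030 0 0 0 1; -.037 0 0 0 1; -.044 0 0 0 1; -.051 0 0 0 1; -.058 0 0 0 1; -.065 0 0 0 1; -.072 0 0 0 1; -.079 0 0 0 1; -.086 0 0 0 1'; python3 st.py; python3 -m creep '-.006 0 0 0 1; -.012 0 0 0 1; -.017 0 0 0 1; -.021 0 0 0 1; -.024 0 0 0 1; -.026 0 0 0 1; -.026 0 0 0 1'; python3 st.py
```

```text
time_s: 17.4
ee_pos: [0.636, -0.0752, -0.0158]
eef_rot: [-180.0, 0.0, -172.6]
contact_force: [-0.0, -0.6, -1.3]
width: -0.005
gripper_force: 0.4
t 17.4 bay [-0.0743 -0.0855] z -0.0158 rpy [-180.      0.   -172.62] F [-0.03 -0.62 -1.27] w -0.005
time_s: 18.1
ee_pos: [0.6616, -0.0718, -0.0157]
eef_rot: [180.0, 0.0, -172.6]
contact_force: [-0.3, -0.6, 0.3]
width: 0.0
gripper_force: 0.0
t 18.1 bay [-0.0485 -0.0855] z -0.0157 rpy [ 1.8000e+02  4.0000e-02 -1.7263e+02] F [-0.35 -0.55  0.31] w 0.0
```

```bash
python3 -m creep '-.003 0 0 0 1; -.005 0 0 0 1; -.007 0 0 0 1; -.008 0 0 0 1; -.008 0 0 0 1'; python3 st.py; python3 -m creep '.04 0 0 0 1; .08 0 0 0 1; .11 0 0 0 1; .11 0 0 0 1'; python3 - <<'E'
from h import *
im=ctrl.snapshot('side')
cv2.imwrite('pics/s6.png',cv2.resize(im[160:340,300:480],None,fx=3.3,fy=3.3)[:,:,::-1])
E
```

```text
time_s: 18.6
ee_pos: [0.6655, -0.0713, -0.0158]
eef_rot: [180.0, -0.5, -172.6]
contact_force: [-9.4, -1.3, 7.2]
width: -0.001
gripper_force: 5.4
t 18.6 bay [-0.0445 -0.0854] z -0.0158 rpy [ 179.95   -0.48 -172.59] F [-9.35 -1.3   7.19] w -0.001
time_s: 19.0
ee_pos: [0.5551, -0.0843, -0.017]
eef_rot: [179.9, -0.3, -172.7]
contact_force: [-0.2, 0.5, -0.3]
width: -0.003
gripper_force: 0.0
```

View pics/s6.png

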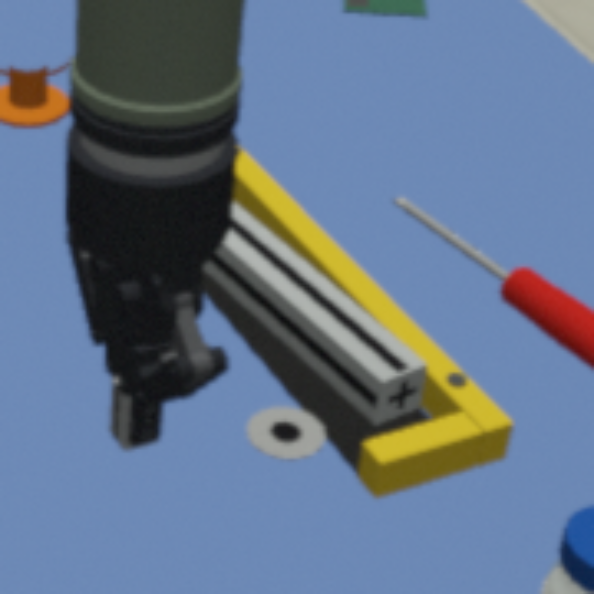

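The −y end, with corners at crop (425, 370) and (378, 385), is at the rail. There is a wedge of gap towards +y, so that end needs a push.

```bash
python3 - <<'E'
from h import *
P=[tb(ray('side',(300+u/3.3,160+v/3.3),.03)).round(4) for u,v in((425,370),(378,385),(237,205))];print(P)
E
python3 -m creep '.005 .03 0 0 1; .005 .07 0 0 1; .005 .105 0 0 1; .005 .115 0 0 1; .005 .115 0 0 1'; python3 -m creep '-.03 0 0 0 1; -.055 0 0 0 1; -.070 0 0 0 1; -.080 0 0 0 1; -.089 0 0 0 1; -.096 0 0 0 1; -.101 0 0 0 1; -.105 0 0 0 1; -.105 0 0 0 1'; python3 st.py
```

```text
[array([-0.0048, -0.111 ]), array([-0.0334, -0.1119]), array([-0.0196,  0.0607])]
time_s: 19.55
ee_pos: [0.5421, 0.0299, -0.0152]
eef_rot: [-180.0, 0.1, -172.4]
contact_force: [-0.1, -0.3, 0.4]
width: 0.0
gripper_force: 0.0
time_s: 20.45
ee_pos: [0.6441, 0.042, -0.016]
eef_rot: [180.0, -0.0, -172.6]
contact_force: [-1.3, -0.0, 0.2]
width: 0.003
gripper_force: 0.4
t 20.45 bay [-0.0512  0.0297] z -0.016 rpy [ 1.7999e+02 -4.0000e-02 -1.7261e+02] F [-1.31 -0.03  0.22] w 0.003
```

```bash
python3 -m creep '-.003 0 0 0 1; -.005 0 0 0 1; -.007 0 0 0 1; -.008 0 0 0 1; -.008 0 0 0 1'; python3 st.py
```

```text
time_s: 20.95
ee_pos: [0.6527, 0.0429, -0.0158]
eef_rot: [-180.0, 0.0, -172.6]
contact_force: [-0.5, -0.0, -0.9]
width: 0.001
gripper_force: 0.4
t 20.95 bay [-0.0427  0.0295] z -0.0158 rpy [-1.7999e+02  3.0000e-02 -1.7262e+02] F [-0.46 -0.   -0.92] w 0.001
```

```bash
python3 -m creep '-.002 0 0 0 1; -.004 0 0 0 1; -.004 0 0 0 1'; python3 st.py; python3 -m creep '-.003 0 0 0 1; -.003 0 0 0 1'; python3 st.py
```

```text
time_s: 21.25
ee_pos: [0.6542, 0.0432, -0.0158]
eef_rot: [180.0, -0.3, -172.6]
contact_force: [-7.4, -1.1, 4.9]
width: 0.0
gripper_force: 3.7
t 21.25 bay [-0.0411  0.0296] z -0.0158 rpy [ 179.99   -0.31 -172.61] F [-7.36 -1.07  4.89] w 0.0
time_s: 21.45
ee_pos: [0.6539, 0.0432, -0.0158]
eef_rot: [180.0, -0.7, -172.6]
contact_force: [-15.1, -2.4, 11.3]
width: 0.002
gripper_force: 7.7
t 21.45 bay [-0.0414  0.0296] z -0.0158 rpy [ 179.97   -0.72 -172.59] F [-15.13  -2.38  11.29] w 0.002
```

```bash
python3 -m creep '.04 0 0 0 1; .08 0 0 0 1; .12 0 0 0 1; .12 0 -.05 0 1; .14 0 -.1 0 1; .18 .0 -.15 0 1; .2 .05 -.15 0 1; .2 .1 -.15 0 1;.2 .15 -.15 0 1;.2 .2 -.15 0 1' ; python3 -m creep '0 .05 0 0 1; 0 .1 0 0 1; 0 .15 0 0 1; 0 .15 0 0 1'; python3 - <<'E'
from h import *
im=ctrl.snapshot('top');cv2.imwrite('pics/t9.png',cv2.resize(im[60:260,160:500],None,fx=2.3,fy=2.3,interpolation=2)[:,:,::-1])
E
python3 look.py
```

```text
time_s: 22.45
ee_pos: [0.4375, 0.2095, 0.136]
eef_rot: [180.0, 0.3, -172.7]
contact_force: [0.8, 0.3, 0.9]
width: -0.004
gripper_force: 0.0
time_s: 22.85
ee_pos: [0.417, 0.3627, 0.1354]
eef_rot: [179.8, 0.2, -172.2]
contact_force: [0.4, -0.6, 1.0]
width: -0.002
gripper_force: 0.0
[[249, 144], [385, 128], [388, 152], [252, 169]] [[0.018, 0.14], [0.018, -0.112], [-0.028, -0.112], [-0.028, 0.139]]
```

View pics/t9.png

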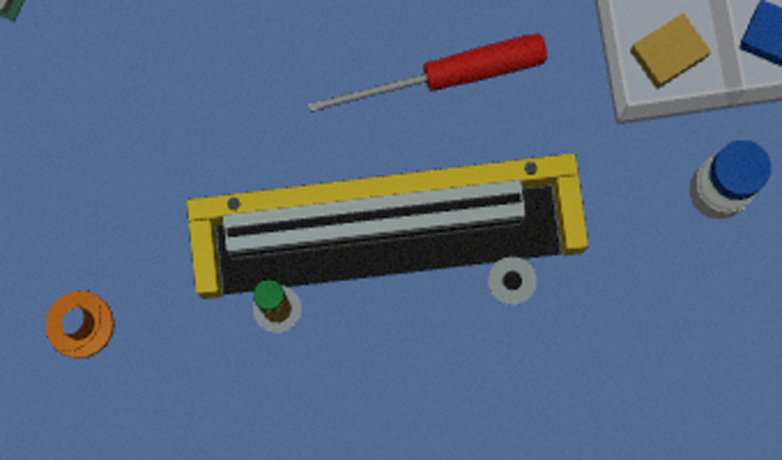

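The profile lies along the rail. Its front edge runs from crop (228, 251) to (524, 216) and its left end is at x ≈ 225. The spool, jar and screwdriver are where they were.

```bash
python3 - <<'E'
from h import *
P=[tb(ray('top',(160+u/2.3-.3,60+v/2.3-.3),.03)).round(4) for u,v in((228,251),(524,216),(224,217),(522,181))];print(P,np.mean(P,0))
d=P[0]-P[1];print(np.degrees(np.arctan2(*d)))
E
```

```text
[array([-0.0282,  0.1284]), array([-0.0291, -0.1089]), array([-0.0002,  0.1286]), array([-0.0006, -0.1112])] [-0.014525  0.009225]
0.21730279947552628
```

The profile's middle is at x −14.5 mm and y +9 mm in the bay frame, at 0.2° to the rail, all within tolerance. Handing in.

```bash
python3 -c "
from workcell import ctrl
print(ctrl.sign_off())"
```

```text
the job is handed in; nothing more can be done
None
```

I pushed the profile into the bay and handed the job in at about 23 s. The last camera measurement puts it flush against the back rail: x −14.5 mm, y +9 mm, 0.2° to the rail. The spool, jar and screwdriver are undisturbed, and no verdict came back with the hand-in.

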